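# Grade broken chocolate on a tilting sieve before milling

### The job

Get the broken chocolate graded for the mill: first take the white blanking plate off the bars of the tilting sieve and slide it flat, fully home, into the slot of its storage rack, then load every piece from the white board, dark lumps and small cubes alike, onto the level sieve deck so that all lie on it together, the small cubes on the solid part so none drops through yet. Tilt the deck barred end down until all the small cubes have dropped through into the pan while the lumps stay on the deck, then tip it the other way so that the lumps slide off the open end into the bin, and leave the deck level. Pick up and put right anything that gets knocked out of place, and leave the other things on the bench alone.

Things in the scene. Friction and masses are not known exactly. Their poses are not given: they have to be found in the camera images.
- sieve: fixed steel base of the tilting sieve, 220 (x) x 430 (y) mm, holding pan and bin. Origin on the table straight below the hinge axis, which runs along the base's x at 135 mm height, borne by two upright cheeks at x = +-99 mm
- pan (a point): centre of the catch pan's floor for small pieces, 6 mm above the table at base y = +66 mm. Axes as the base's. The pan is 204 (x) x 196 (y) mm inside (base y -32 to +164), its walls 38 mm above the table; it lies under the deck's barred end
- bin (a point): centre of the lump bin's floor, 6 mm above the table at base y = -146 mm. Axes as the base's. The bin is 204 (x) x 216 (y) mm inside (base y -38 to -254), walls 38 mm above the table, far -y end wall 68 mm; partly under the deck's open end
- deck (a joint): tilt of the deck about the hinge (rad): 0 = level, as at the start; positive = barred +y end down, over the pan (stop 0.85); negative = open -y end down, over the bin (stop -0.9). Stiff hinge, stays where left: about 0.9 Nm (6 N at the handle) to turn. Pieces slide freely from about 0.6 rad
- deck_bed (a point): middle of the deck's upper face, on the hinge axis; turns with the deck (z square to it). Aluminium tray 154 mm wide inside (x), y -125 to +125 mm. Solid sheet for y -125 to -10; beyond that only three round bars 6 mm thick along y at x -40, 0, 40, level with the sheet (gaps 34 mm). Walls 45 mm high at both sides and the +y end; -y end open, no lip
- deck_handle (a point): centre of the red handle pin, 16 mm thick, 50 mm long along the deck's x, on a lever fixed to the deck; at (143, 0, 140) mm from deck_bed in its axes, so 275 mm above the table when level; moves to +y as the tilt grows. Lever post at deck x 108 to 120 mm. Pinch it from above across the pin, which may turn between the fingers
- plate: loose white blanking plate 120 (x) x 116 (y) x 5 mm, about 150 g, with an upright blue grip rib on top: 50 mm along x, 14 mm thick, reaching 37 mm above the underside, centred at x = -30 mm. Origin at the centre of the underside. Front edge +x. Starts in the deck on the bars, front towards the deck's +y end
- rack: fixed plate rack 158 x 150 mm; origin on the table. Sill (flat top) at z 30 mm from x -75; side rails 12 mm high, 128 mm apart, from x -20; blue roof over x 25 to 83 (top at z 50) leaves a slot 12 mm high above the sill; stop at x 75. Plate goes in flat, front first, along +x; fully home its origin is at rack (15, 0, 30) mm, the rib outside the roof
- board: fixed flat white board on which the chocolate lies, 200 x 260 x 8 mm; origin at the centre of its underside, its top 8 mm above the table
- lump1: dark chocolate lump, a block 60 x 46 x 44 mm (x, y, z), about 140 g; origin at the centre of its underside as first placed; too big to pass between the bars. Starts on the white board; may be absent (None)
- lump2: dark chocolate lump, a block 60 x 46 x 44 mm (x, y, z), about 140 g; origin at the centre of its underside as first placed; too big to pass between the bars. Starts on the white board; may be absent (None)
- cube1: small milk-chocolate cube, 24 x 24 x 22 mm, about 18 g; origin at the centre of its underside as first placed; passes between the bars. Starts on the white board; may be absent (None)
- cube2: small milk-chocolate cube, 24 x 24 x 22 mm, about 18 g; origin at the centre of its underside as first placed; passes between the bars. Starts on the white board; may be absent (None)
- cube3: small milk-chocolate cube, 24 x 24 x 22 mm, about 18 g; origin at the centre of its underside as first placed; passes between the bars. Starts on the white board; may be absent (None)
- cube4: small milk-chocolate cube, 24 x 24 x 22 mm, about 18 g; origin at the centre of its underside as first placed; passes between the bars. Starts on the white board; may be absent (None)
- cup: bystander, leave alone: steel cup with a handle, 90 mm wide, 100 mm high; origin at its underside
- bottle: bystander, leave alone: white bottle, 64 mm wide, 170 mm high; origin at its underside
- jar: bystander, leave alone: amber jar with black cap, 70 mm wide, 90 mm high; origin at its underside
- spatula: bystander, leave alone: white spatula lying flat to the left of the sieve; origin at its underside
- brush: bystander, leave alone: brush lying flat at the far side; origin at its underside
- dish: bystander, leave alone: white ceramic dish, 90 mm wide, 18 mm high; origin at its underside

How it is judged:
On the way, in this order (a step that is already met when the one before it is completed fails the run):
1. the blanking plate is fully home in the slot of its rack (x of plate in the frame of rack between 0.005 and 0.03 m and y of plate in the frame of rack between -0.012 and 0.012 m and z of plate in the frame of rack between 0.024 and 0.04 m and angle between the x axis of plate and the x axis of rack, either way round below 0.15 rad and angle between plate's own z axis and vertical below 0.1 rad), for 0.2 s.
2. all pieces lie on the deck together while it is level (x of lump1 in the frame of deck_bed between -0.085 and 0.085 m and y of lump1 in the frame of deck_bed between -0.145 and 0.135 m and z of lump1 in the frame of deck_bed between -0.008 and 0.07 m and x of lump2 in the frame of deck_bed between -0.085 and 0.085 m and y of lump2 in the frame of deck_bed between -0.145 and 0.135 m and z of lump2 in the frame of deck_bed between -0.008 and 0.07 m and x of cube1 in the frame of deck_bed between -0.085 and 0.085 m and y of cube1 in the frame of deck_bed between -0.145 and 0.135 m and z of cube1 in the frame of deck_bed between -0.008 and 0.07 m and x of cube2 in the frame of deck_bed between -0.085 and 0.085 m and y of cube2 in the frame of deck_bed between -0.145 and 0.135 m and z of cube2 in the frame of deck_bed between -0.008 and 0.07 m and x of cube3 in the frame of deck_bed between -0.085 and 0.085 m and y of cube3 in the frame of deck_bed between -0.145 and 0.135 m and z of cube3 in the frame of deck_bed between -0.008 and 0.07 m and x of cube4 in the frame of deck_bed between -0.085 and 0.085 m and y of cube4 in the frame of deck_bed between -0.145 and 0.135 m and z of cube4 in the frame of deck_bed between -0.008 and 0.07 m and value of joint deck between -0.12 and 0.12 rad), for 0.3 s.
3. with the deck tilted barred end down, all small cubes are in the pan and all lumps still on the deck (x of cube1 in the frame of sieve between -0.105 and 0.105 m and y of cube1 in the frame of sieve between -0.035 and 0.166 m and z of cube1 in the frame of sieve between 0 and 0.065 m and x of cube2 in the frame of sieve between -0.105 and 0.105 m and y of cube2 in the frame of sieve between -0.035 and 0.166 m and z of cube2 in the frame of sieve between 0 and 0.065 m and x of cube3 in the frame of sieve between -0.105 and 0.105 m and y of cube3 in the frame of sieve between -0.035 and 0.166 m and z of cube3 in the frame of sieve between 0 and 0.065 m and x of cube4 in the frame of sieve between -0.105 and 0.105 m and y of cube4 in the frame of sieve between -0.035 and 0.166 m and z of cube4 in the frame of sieve between 0 and 0.065 m and x of lump1 in the frame of deck_bed between -0.085 and 0.085 m and y of lump1 in the frame of deck_bed between -0.145 and 0.135 m and z of lump1 in the frame of deck_bed between -0.008 and 0.07 m and x of lump2 in the frame of deck_bed between -0.085 and 0.085 m and y of lump2 in the frame of deck_bed between -0.145 and 0.135 m and z of lump2 in the frame of deck_bed between -0.008 and 0.07 m and value of joint deck above 0.3 rad), for 0.2 s.
4. with the deck tipped open end down, all lumps are in the bin (x of lump1 in the frame of sieve between -0.105 and 0.105 m and y of lump1 in the frame of sieve between -0.257 and -0.03 m and z of lump1 in the frame of sieve between 0 and 0.115 m and (y of lump1 in the frame of deck_bed below -0.125 m or z of lump1 in the frame of deck_bed below -0.008 m) and x of lump2 in the frame of sieve between -0.105 and 0.105 m and y of lump2 in the frame of sieve between -0.257 and -0.03 m and z of lump2 in the frame of sieve between 0 and 0.115 m and (y of lump2 in the frame of deck_bed below -0.125 m or z of lump2 in the frame of deck_bed below -0.008 m) and value of joint deck below -0.3 rad), for 0.2 s.
At the end, for the whole second after the job is handed in: All small cubes lie in the pan and all lumps in the bin, at rest; the deck is level within 0.12 rad; the blanking plate lies flat in the rack slot, front edge within 10 mm of the stop (all of step 1 and x of cube1 in the frame of sieve between -0.105 and 0.105 m and y of cube1 in the frame of sieve between -0.035 and 0.166 m and z of cube1 in the frame of sieve between 0 and 0.065 m and x of cube2 in the frame of sieve between -0.105 and 0.105 m and y of cube2 in the frame of sieve between -0.035 and 0.166 m and z of cube2 in the frame of sieve between 0 and 0.065 m and x of cube3 in the frame of sieve between -0.105 and 0.105 m and y of cube3 in the frame of sieve between -0.035 and 0.166 m and z of cube3 in the frame of sieve between 0 and 0.065 m and x of cube4 in the frame of sieve between -0.105 and 0.105 m and y of cube4 in the frame of sieve between -0.035 and 0.166 m and z of cube4 in the frame of sieve between 0 and 0.065 m and x of lump1 in the frame of sieve between -0.105 and 0.105 m and y of lump1 in the frame of sieve between -0.257 and -0.03 m and z of lump1 in the frame of sieve between 0 and 0.115 m and (y of lump1 in the frame of deck_bed below -0.125 m or z of lump1 in the frame of deck_bed below -0.008 m) and x of lump2 in the frame of sieve between -0.105 and 0.105 m and y of lump2 in the frame of sieve between -0.257 and -0.03 m and z of lump2 in the frame of sieve between 0 and 0.115 m and (y of lump2 in the frame of deck_bed below -0.125 m or z of lump2 in the frame of deck_bed below -0.008 m) and value of joint deck between -0.12 and 0.12 rad and linear speed of each of lump1, lump2, cube1, cube2, cube3, cube4, plate below 0.03 m/s); the robot touches nothing.
It fails at once if a bystander is pushed more than 40 mm (distance of any of cup, bottle, jar, spatula, brush, dish from where it was at the start of the episode above 0.04 m).
Of lump1, lump2 only 1 to 2 are there at a start; the rules pass over those that are not, and their reading is None.
Of cube1, cube2, cube3, cube4 only 2 to 4 are there at a start; the rules pass over those that are not, and their reading is None.
At some moment in a run one of lump1, lump2 may be knocked a few centimetres aside while the robot is not near it.
It also fails if it takes over 210 s, if anything falls off the work surface, if the arm or the gripper's body presses on something with over 40 N, if the wrist force passes 120 N, or if a joint passes its speed limit or range.

### The arm

A 7-joint arm with a two-finger parallel gripper is mounted at the origin on the work surface. World frame = base frame: x ahead of the robot, y to its left, z up, the work surface at z = 0. Lengths are in m, angles in rad, forces in N, time in s.
With the tool pointing down it reaches from about 0.4 to 0.85 m from the base axis. Payload 6.9 kg.
Tool frame: the origin (TCP) lies between the finger pads; the fingertips stand 14 mm ahead of it and the grasp point (between the pads) lies 5 mm behind it (manip.finger_overhang is the distance from the TCP to the fingertips, in m); z points along the fingers, y is the line along which they close (so a half turn about z gives the same grasp; the last joint's range is limited). The gripper opens to 85 mm and grips with 20 to 120 N. Pads are 22 mm wide; open, the fingers measure 114 mm over their backs; the gripper's body (76 mm by 85 mm) begins 54 mm behind the grasp point. The pads swing forward as they close: fully open they stand 13 mm farther back than shut.
Start: joints at [1.284, 0.507, -0.238, 1.5, 0.126, 1.149, -0.155], TCP at [0.239, -0.577, 0.245] pointing down, gripper open.
Joint ranges: [-3.08, 3.08], [-0.24, 2.05], [-1.43, 1.35], [0, 2.5], [-1.52, 4.66], [0.17, 1.96], [-2.89, 2.89]. Speed limits (rad/s): [2.39, 2.39, 3.14, 3.14, 3.14, 3.14, 3.14].

### API

Orientations are given as a 3x3 rotation matrix whose columns are the frame's x, y, z axes.
In Python, from bench import manip gives the robot as it stands. The module is installed in compiled form; this text tells all that it offers.
- The arm moves only by the shell command python3 -m inch 'ROWS' [OPENING] [FORCE]. ROWS is JSON, a list of rows, each a list of 4 numbers: the shift along the tool's x, y, z in mm, then the turn about the tool's z in rad. In form: [[x, y, z, twist], ...]. A call has exactly 10 rows; each row shifts and turns the commanded pose from where the row before left it, along the tool's axes as they then stand; what a row does not reach is not made up. A row lasts 1/8 s, in which the tool goes at most 62.5 mm and 10.7 degrees, less where a joint would pass 70% of its speed; a pose out of reach is approached as far as the arm can. A call is refused whole if a number of a shift passes 62.5 or a number of a turn 0.188, either way. A call with a gripper value outside its range is refused whole. OPENING is the opening, from -1 (shut) to 1 (fully open), set as the call begins (- or left out, the last holds). The fingers move at their own pace and stop on an object; FORCE is the grip in N (left out, the last holds). Time passes only in rows, so rows that do not move let the fingers close, or fill a call up. It gives the time, the measured TCP pose, the force, the opening and the grip force at its end, in the units of the state.
- manip.read_state(): the state, without advancing time (a new reading comes with each control period).
- manip.capture(name): name is "scene" or "top" or "wrist"; returns a dict with "pixels" (480x640x3 uint8, red, green, blue), "range_z" (480x640 float32, m along the optical axis (not along the pixel's ray), 0 where there is no reading), "mtx" (3x3 intrinsics, pixels), "dist_coeffs" ([k1, k2, p1, p2, k3] as OpenCV has them; the pictures are not rectified), "world_to_cam" (4x4, takes a point from world to camera coordinates); the wrist camera has in their place "mount" (4x4, takes a point from camera to tool coordinates, whose origin is the TCP and whose axes are the flange's). Camera axes: x right, y down, z forward; pixel columns grow to the right and rows downward; lengths in m; the calibration is good to about 2 mm. A picture is of the moment at which its call begins: read the wrist's pose just before it.
- manip.close_job(): hands the job in; it is judged then, once.
Trained networks look in a picture, given as the dict that the camera call returned (one of the last four; its "shot" number tells which), for a name from the list of things; names that differ only in an ending like _2 or _b are one class to them, and where a whole thing is asked for, a point or a joint stands for the part that bears it (a point fixed in the world has none). Each returns a list of dicts, best first, with "score" (0 to 1); they miss things now and then, are a little off and sometimes report something else, mostly with a low value. They report only what shows in the picture. A call takes as long as a camera call.
- manip.search_frame(picture, query): "bbox" ([left, top, right, bottom] in pixels, round what is visible of it).
- manip.place_of(picture, query): "pixel" ([column, row] in pixels: a listed point, or the origin of a listed thing).
The state is a dict: "t": time; "joints": joint angles; "dq": joint speeds; "tau": joint torques, N m; "tcp_pos": TCP position; "tcp_rot": TCP orientation; "ft_force": force on the tool from outside, world axes, zero at the start; "moment": the same for the moment, N m; "gripper_width": finger opening in m; "grasp_force": force on a finger pad.
Only numpy, scipy, OpenCV 4.12 (cv2) and the standard library are available. Lean on these libraries where they do the work, as an engineer would, in place of code of your own. Each camera call takes 0.05 s, during which the arm holds its last target. There are 200 camera calls.

## Working session

There is one attempt and no reset: what is moved stays moved. The work goes in short steps, Python scripts to look and compute and a shell command to move; the robot and the scene stay as the last step left them, time stands still between calls to the robot, and variables do not carry over. Pictures are saved under pics/ and viewed, at most 14 in all, crops included, and the job is handed in when it is done.

```bash
mkdir -p pics; cat > h.py <<'E'
import numpy as np, cv2
from bench import manip
def cap(n,save=None):
    s=manip.read_state(); p=manip.capture(n)
    if n=="wrist":
        T=np.eye(4);T[:3,:3]=s["tcp_rot"];T[:3,3]=s["tcp_pos"];p["c2w"]=T@np.array(p["mount"])
    else: p["c2w"]=np.linalg.inv(np.array(p["world_to_cam"]))
    if save: cv2.imwrite("pics/"+save,p["pixels"][...,::-1])
    return p
def ray(p,px):
    u=cv2.undistortPoints(np.array([[px]],float),np.array(p["mtx"]),np.array(p["dist_coeffs"]))[0,0]
    return np.array([u[0],u[1],1.])
def at_z(p,px,z):
    r=p["c2w"][:3,:3]@ray(p,px);o=p["c2w"][:3,3];return o+r*(z-o[2])/r[2]
def cloud(p):
    h,w=p["range_z"].shape
    g=np.stack(np.meshgrid(np.arange(w),np.arange(h)),-1).reshape(-1,1,2).astype(float)
    u=cv2.undistortPoints(g,np.array(p["mtx"]),np.array(p["dist_coeffs"]))[:,0]
    d=p["range_z"].reshape(-1,1);c=np.hstack([u,np.ones((len(u),1))])*d
    W=c@p["c2w"][:3,:3].T+p["c2w"][:3,3];W[d[:,0]==0]=np.nan
    return W.reshape(h,w,3)
def world(p,px):
    c=cloud(p);x,y=int(round(px[0])),int(round(px[1]));return np.nanmedian(c[y-1:y+2,x-1:x+2].reshape(-1,3),0)
E
python3 - <<'E'
from h import *
np.set_printoptions(precision=3,suppress=True)
s=manip.read_state();print(s["tcp_pos"],s["tcp_rot"],s["t"])
for n in("top","scene"):
    p=cap(n,n+"0.png");print(n,p["c2w"][:3,3],p["mtx"][0])
    for q in ["sieve","pan","bin","deck_bed","deck_handle","plate","rack","board","lump1","cube1","cup","bottle","jar","spatula","brush","dish"]:
        for d in manip.place_of(p,q)[:5]:
            if d["score"]>.3: print(q,round(d["score"],2),np.array(d["pixel"]),world(p,d["pixel"]))
E
```

```text
[ 0.239 -0.577  0.244] [[ 0.924  0.383 -0.001]
 [ 0.383 -0.924  0.002]
 [-0.    -0.002 -1.   ]] 0.0
top [0.443 0.058 1.307] [450.745   0.    320.831]
sieve 0.74 [272.2 279.7] [0.459 0.168 0.138]
bin 0.67 [324.7 281.8] [0.456 0.028 0.006]
deck_bed 0.97 [270.5 280.4] [0.459 0.173 0.138]
deck_handle 0.74 [269.5 219. ] [ 0.639  0.19  -0.001]
plate 0.6 [248.7 276.6] [0.466 0.227 0.139]
rack 0.7 [358.4 207.3] [ 0.676 -0.068  0.006]
rack 0.6 [441.3 225.9] [ 0.619 -0.307  0.03 ]
board 0.73 [412.  177.3] [ 0.766 -0.227  0.019]
board 0.56 [431.4 291.8] [ 0.429 -0.28   0.009]
board 0.5 [268.7 279.2] [0.462 0.175 0.139]
lump1 0.92 [403.  300.8] [ 0.404 -0.189  0.051]
lump1 0.76 [433.  274.4] [ 0.48  -0.275  0.05 ]
lump1 0.7 [268.  217.5] [0.601 0.169 0.276]
cube1 0.73 [250.6 278.1] [0.464 0.222 0.139]
cube1 0.4 [437.7 311. ] [ 0.375 -0.294  0.029]
cube1 0.39 [463.6 281. ] [ 0.461 -0.371  0.03 ]
cup 0.62 [337.1 181.8] [ 0.75  -0.006  0.006]
bottle 0.86 [292.5 173.8] [0.746 0.122 0.114]
jar 0.92 [244.2 185.7] [0.718 0.255 0.087]
spatula 0.75 [268.3 220.7] [0.594 0.168 0.277]
spatula 0.56 [161.6 28
[... 818 characters left out ...]
 0.043]
lump1 0.79 [197.8 311.8] [ 0.421 -0.225  0.033]
lump1 0.7 [366.8 188.3] [0.611 0.164 0.278]
cube1 0.7 [159. 358.] [ 0.473 -0.382  0.029]
cube1 0.47 [423.  282.7] [0.757 0.237 0.023]
cube1 0.42 [165.1 325.6] [ 0.389 -0.303  0.02 ]
cup 0.56 [359.4 334.1] [ 0.76  -0.043  0.045]
cup 0.52 [194.9 347.3] [ 0.513 -0.311  0.039]
bottle 0.8 [400.5 314.3] [0.78  0.096 0.023]
bottle 0.59 [229.6 386.2] [ 0.646 -0.333  0.031]
jar 0.65 [421.7 283.3] [0.755 0.237 0.022]
jar 0.62 [306.8 394.5] [ 0.772 -0.234  0.018]
spatula 0.7 [322.1 216.4] [0.473 0.168 0.14 ]
spatula 0.58 [378.4 209.5] [0.439 0.486 0.002]
brush 0.77 [304.  393.7] [ 0.769 -0.239  0.019]
dish 0.57 [322.1 340.9] [ 0.69  -0.086  0.009]
```

View pics/top0.png

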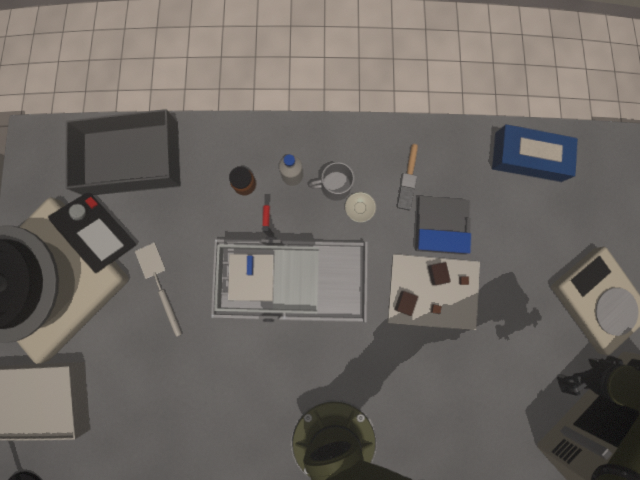

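View pics/scene0.png

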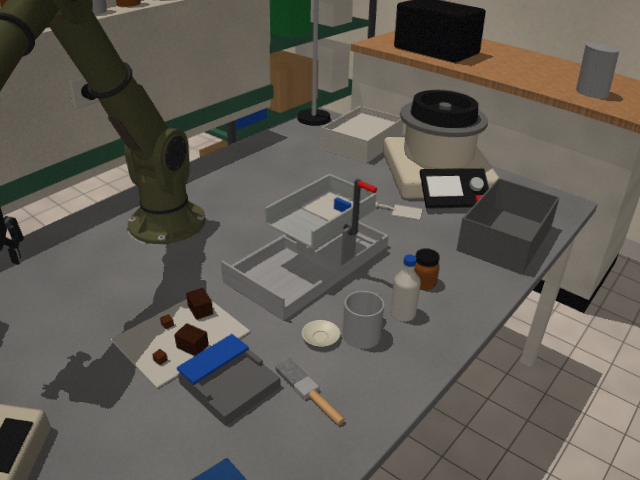

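Top view: the deck is at about (270,280) with the plate at (250,277) and its blue rib at (250,265). The red handle is at (267,215). The rack is at (443,225) with its blue roof on the robot side, so insertion is along world −x. The board has two lumps, at (439,273) and (405,302), and two cubes, at (463,280) and (436,308). The scene view agrees.

```bash
cat >> h.py <<'E'
def blobs(p,kind,xr,yr,zr,amin=15):
    """list of (centre xyz, minAreaRect of world xy in mm, n, pix)"""
    W=cloud(p);hsv=cv2.cvtColor(p["pixels"],cv2.COLOR_RGB2HSV).astype(int);H,S,V=hsv[...,0],hsv[...,1],hsv[...,2]
    m={"blue":(H>100)&(H<130)&(S>120),"red":((H<8)|(H>172))&(S>150)&(V>90),"choc":((H<18)|(H>170))&(S>70)&(V<150),"any":V>=0,"white":(S<60)&(V>120)}[kind]
    m=m&(W[...,0]>xr[0])&(W[...,0]<xr[1])&(W[...,1]>yr[0])&(W[...,1]<yr[1])&(W[...,2]>zr[0])&(W[...,2]<zr[1])
    n,l,st,ce=cv2.connectedComponentsWithStats(m.astype(np.uint8))
    out=[]
    for i in range(1,n):
        if st[i,4]<amin: continue
        P=W[l==i];r=cv2.minAreaRect((P[:,:2]*1000).astype(np.float32))
        out.append((P.mean(0),np.median(P[:,2]),np.array(r[0]),np.array(r[1]),r[2],len(P),ce[i]))
    return out
def show(t,b):
    for c,z,ce,sz,a,n,px in b: print(t,"mean",c.round(4),"zmed",round(z,4),"rect",ce.round(1),sz.round(1),round(a,1),n,px.round(0))
E
python3 - <<'E'
from h import *
p=cap("top")
show("roof",blobs(p,"blue",(.5,.8),(-.45,-.2),(.04,.06)))
show("rack",blobs(p,"any",(.5,.8),(-.45,-.22),(.026,.045),200))
show("rib",blobs(p,"blue",(.35,.6),(.1,.35),(.15,.19),8))
show("plate",blobs(p,"white",(.35,.6),(.18,.35),(.136,.15),100))
show("wall",blobs(p,"any",(.3,.6),(-.0,.4),(.165,.19),8))
show("deck",blobs(p,"any",(.3,.6),(-.0,.4),(.125,.145),50))
show("red",blobs(p,"red",(.5,.7),(.1,.25),(.2,.3),8))
show("choc",blobs(p,"choc",(.3,.55),(-.45,-.1),(.02,.07),8))
show("board",blobs(p,"white",(.3,.58),(-.48,-.08),(.002,.016),300))
E
```

```text
roof mean [ 0.5741 -0.3094  0.0494] zmed 0.0495 rect [ 573.7 -310.9] [150.1  58.6] 85.9 1030 [444. 241.]
rack mean [ 0.6517 -0.3141  0.0309] zmed 0.0301 rect [ 625.3 -314. ] [150.6 157.3] 86.5 1567 [443. 215.]
rib mean [0.4961 0.2224 0.1716] zmed 0.1716 rect [497.  223.3] [43.1 11.4] 0.6 77 [249. 265.]
plate mean [0.4637 0.2311 0.1398] zmed 0.1396 rect [466.7 231.7] [103.8 117.2] 89.1 1520 [247. 278.]
wall mean [0.5725 0.1701 0.1731] zmed 0.1693 rect [572.9 169.6] [ 6.5 14.4] 48.7 10 [271. 235.]
wall mean [0.4653 0.216  0.1782] zmed 0.1789 rect [462.5 179.1] [255.8 165.6] 88.9 781 [251. 277.]
wall mean [0.4946 0.222  0.1714] zmed 0.1716 rect [494.5 222.2] [48.1 13.6] 0.6 119 [249. 265.]
deck mean [0.5604 0.1722 0.1401] zmed 0.1408 rect [559.7 173. ] [30.9 44.9] 31.5 101 [271. 241.]
deck mean [0.4623 0.1597 0.1365] zmed 0.1362 rect [462.  176.1] [250.9 155.2] 89.0 4637 [275. 279.]
deck mean [0.3644 0.1751 0.139 ] zmed 0.1401 rect [361.7 175.3] [49.7 14.6] 89.9 85 [268. 317.]
red mean [0.6043 0.1719 0.2811] zmed 0.2812 rect [604.9 172.4] [45.  11.9] 1.3 111 [266. 216.]
choc mean [ 0.4819 -0.2952  0.0512] zmed 0.051 rect [ 481.8 -295.7] [53.4 42.1] 9.5 273 [440. 273.]
choc mean [ 0.4628 -0.3725  0.0289] zmed 0.0293 rect [ 462.  -373.1] [20.1 21.8] 0.3 59 [464. 280.]
choc mean [ 0.3983 -0.1999  0.051 ] zmed 0.0509 rect [ 398.5 -199.9] [41.7 55.5] 70.4 293 [407. 303.]
choc mean [ 0.3816 -0.2888  0.0284] zmed 0.0289 rect [ 381.3 -289.6] [23.5 22.3] 83.2 64 [436. 309.]
board mean [ 0.4577 -0.2817  0.0075] zmed 0.0075 rect [ 437.5 -291.5] [260.8 185. ] 85.8 3217 [431. 282.]
```

```bash
python3 -m inch '[[0,0,-20,0.131],[0,0,-20,0.131],[0,0,-20,0.131],[30,-45,0,0],[35,-45,0,0],[35,-45,0,0],[35,-45,0,0],[35,-45,0,0],[35,-45,0,0],[30,-45,0,0]]' 1 60; python3 -m inch '[[20,-50,0,0],[0,-60,0,0],[0,-60,0,0],[0,-60,0,0],[0,-60,0,0],[0,-60,0,0],[0,-60,0,0],[0,-50,0,0],[0,0,0,0],[0,0,0,0]]'
```

```text
t: 3.0
tcp_pos: [0.4754, -0.2608, 0.3055]
tcp_rot: [[1.0, 0.0, 0.001], [0.0, -1.0, -0.0], [0.001, 0.0, -1.0]]
ft_force: [1.1, -0.5, 0.2]
gripper_width: 0.0854
grasp_force: 0.0
t: 4.25
tcp_pos: [0.4944, 0.1968, 0.3051]
tcp_rot: [[1.0, -0.0, -0.0], [-0.0, -1.0, -0.001], [-0.0, 0.001, -1.0]]
ft_force: [-0.4, -0.3, 0.6]
gripper_width: 0.0853
grasp_force: 0.0
```

```bash
python3 - <<'E'
from h import *
p=cap("wrist","w1.png")
show("rib",blobs(p,"blue",(.35,.6),(.1,.35),(.16,.19),20))
show("plate",blobs(p,"white",(.35,.6),(.1,.35),(.137,.15),100))
show("wall",blobs(p,"any",(.3,.6),(-.0,.4),(.173,.19),50))
E
```

```text
rib mean [0.4971 0.2233 0.1715] zmed 0.1715 rect [496.2 223.4] [12.6 48.5] 89.7 1320 [281. 228.]
plate mean [0.4681 0.2233 0.1396] zmed 0.1396 rect [466.2 223.6] [115.8 120.3] 89.9 20408 [286. 251.]
wall mean [0.5258 0.2161 0.1791] zmed 0.1794 rect [485.2 177.1] [257.1 121.3] 89.2 6467 [293. 186.]
wall mean [0.3838 0.1966 0.1782] zmed 0.1791 rect [382.8 195.9] [183.    8.7] 89.1 2980 [321. 377.]
```

View pics/w1.png

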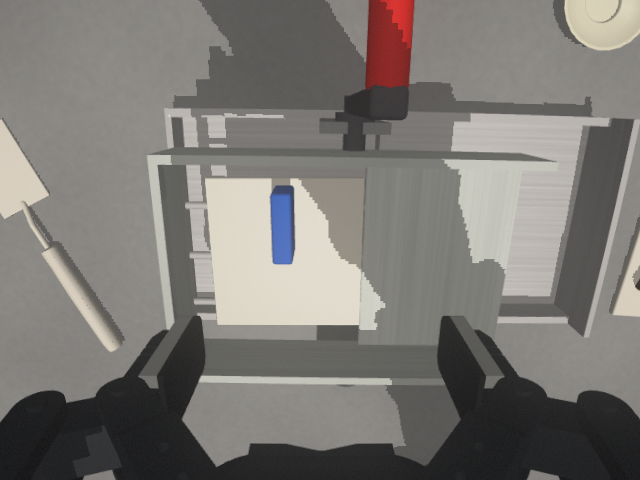

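The wrist view shows the blue rib at (283,225) running along world x. The plate is square on the bars and clear of the walls.

```bash
python3 -m inch '[[2,-27,30,0],[0,0,40,0],[0,0,40,0],[0,0,25,0],[0,0,12,0],[0,0,0,0],[0,0,0,0],[0,0,0,0],[0,0,0,0],[0,0,0,0]]'; python3 -m inch '[[0,0,0,0],[0,0,0,0],[0,0,0,0],[0,0,0,0],[0,0,0,0],[0,0,-5,0],[0,0,-20,0],[0,0,-40,0],[0,0,-40,0],[0,0,0,0]]' -1 60
```

```text
t: 5.55
tcp_pos: [0.4965, 0.2246, 0.1586]
tcp_rot: [[1.0, -0.0, 0.0], [-0.0, -1.0, 0.0], [0.0, -0.0, -1.0]]
ft_force: [-0.9, -0.4, -0.5]
gripper_width: 0.0856
grasp_force: 0.0
t: 6.8
tcp_pos: [0.4976, 0.2255, 0.2665]
tcp_rot: [[1.0, -0.0, 0.005], [-0.0, -1.0, 0.003], [0.005, -0.003, -1.0]]
ft_force: [0.9, 0.8, -1.9]
gripper_width: 0.013
grasp_force: 58.6
```

```bash
python3 -m inch '[[0,40,0,0],[0,60,0,0],[0,60,0,0],[0,60,0,0],[0,60,0,0],[30,50,0,0],[45,44,0,0],[45,40,0,0],[45,40,0,0],[20,40,0,0]]'; python3 -m inch '[[18,50,0,0],[0,0,0,0.064],[0,0,50,0],[0,0,40,0],[0,0,20,0],[0,0,0,0],[0,0,0,0],[0,0,0,0],[0,0,0,0],[0,0,0,0]]'; python3 - <<'E'
from h import *
p=cap("wrist","w2.png");q=cap("top")
s=manip.read_state();print(s["tcp_pos"],s["tcp_rot"])
for n,p in(("w",p),("t",q)):
  show(n+"roof",blobs(p,"blue",(.5,.66),(-.45,-.2),(.035,.06),100))
  show(n+"rack",blobs(p,"any",(.5,.8),(-.45,-.22),(.026,.045),200))
  show(n+"plate",blobs(p,"white",(.5,.9),(-.45,-.2),(.11,.15),100))
E
```

```text
t: 8.05
tcp_pos: [0.6824, -0.2697, 0.2607]
tcp_rot: [[1.0, 0.001, -0.002], [0.001, -1.0, 0.002], [-0.002, -0.002, -1.0]]
ft_force: [0.7, -0.4, -0.4]
gripper_width: 0.0133
grasp_force: 58.7
t: 9.3
tcp_pos: [0.6991, -0.3192, 0.1539]
tcp_rot: [[0.998, -0.064, 0.001], [-0.064, -0.998, -0.0], [0.001, 0.0, -1.0]]
ft_force: [0.5, 0.0, -1.0]
gripper_width: 0.013
grasp_force: 58.8
[ 0.6989773  -0.3192066   0.15352462] [[ 9.97934779e-01 -6.42349395e-02  2.20898218e-04]
 [-6.42349212e-02 -9.97934801e-01 -8.88045674e-05]
 [ 2.26146375e-04  7.44317868e-05 -9.99999972e-01]]
wrack mean [ 0.6993 -0.3187  0.0294] zmed 0.0295 rect [ 698.8 -319.9] [149.9   8.6] 85.9 2895 [320. 236.]
wplate mean [ 0.7079 -0.3198  0.1349] zmed 0.1349 rect [ 700.9 -319.3] [116.9  57.1] 86.4 25791 [321. 294.]
wplate mean [ 0.64   -0.3155  0.1349] zmed 0.1349 rect [ 642.3 -315.4] [25.7 25.9] 87.9 1681 [321. 432.]
wplate mean [ 0.6135 -0.3674  0.1349] zmed 0.1348 rect [ 613.7 -367.1] [14.5  3.6] 41.6 108 [434. 469.]
troof mean [ 0.574  -0.3097  0.0494] zmed 0.0493 rect [ 574.1 -310.2] [150.1  58.5] 86.1 1030 [444. 241.]
track mean [ 0.6391 -0.2848  0.0316] zmed 0.0305 rect [ 626.  -313.7] [149.4 154.5] 86.2 701 [433. 219.]
tplate mean [ 0.6487 -0.3231  0.1345] zmed 0.1345 rect [ 654.8 -322.3] [103.5  92.5] 86.1 1090 [457. 210.]
```

View pics/w2.png

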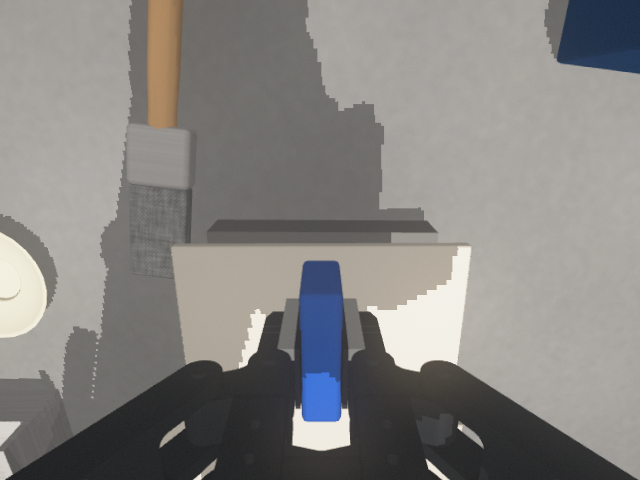

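The plate is held level and lined up with the rack in yaw and sideways to within about 1 mm. I'll lower it next.

```bash
python3 -m inch '[[0,0,40,0],[0,0,35,0],[0,0,15,0],[0,0,6,0],[0,0,0,0],[-10,0,0,0],[-10,0,0,0],[0,0,0,0],[0,0,0,0],[0,0,0,0]]';python3 -m inch '[[-10,0,0,0],[-10,0,0,0],[-8,0,0,0],[-4,0,0,0],[-2,0,0,0],[0,0,0,0],[0,0,0,0],[0,0,0,0],[0,0,0,0],[0,0,0,0]]'
```

```text
t: 10.65
tcp_pos: [0.6793, -0.3178, 0.0574]
tcp_rot: [[0.998, -0.064, 0.0], [-0.064, -0.998, 0.0], [0.0, -0.0, -1.0]]
ft_force: [0.2, -0.6, -0.7]
gripper_width: 0.0131
grasp_force: 58.8
t: 11.9
tcp_pos: [0.6451, -0.3157, 0.0573]
tcp_rot: [[0.998, -0.064, -0.0], [-0.064, -0.998, 0.0], [-0.0, -0.0, -1.0]]
ft_force: [0.5, -0.2, -1.0]
gripper_width: 0.0129
grasp_force: 58.8
```

```bash
python3 -m inch '[[-1.5,0,0,0],[0,0,1.5,0],[0,0,1,0],[0,0,0.5,0],[0,0,0,0],[0,0,0,0],[0,0,0,0],[0,0,0,0],[0,0,0,0],[0,0,0,0]]';python3 -m inch '[[0,0,0,0],[0,0,0,0],[0,0,0,0],[0,0,0,0],[0,0,0,0],[0,0,0,0],[0,0,-30,0],[0,0,-50,0],[0,0,-60,0],[0,0,-40,0]]' 1; python3 - <<'E'
from h import *
p=cap("top")
show("roof",blobs(p,"blue",(.5,.7),(-.45,-.2),(.035,.08),20))
show("plate",blobs(p,"white",(.5,.9),(-.45,-.2),(.0,.15),20))
p=cap("wrist","w3.png")
show("rib",blobs(p,"blue",(.6,.7),(-.45,-.2),(.06,.08),20))
show("plate",blobs(p,"white",(.5,.69),(-.385,-.25),(.033,.04),20))
E
```

```text
t: 13.15
tcp_pos: [0.6436, -0.3156, 0.0543]
tcp_rot: [[0.998, -0.064, 0.0], [-0.064, -0.998, 0.0], [0.0, -0.0, -1.0]]
ft_force: [0.6, -1.0, -0.7]
gripper_width: 0.0132
grasp_force: 58.8
t: 14.4
tcp_pos: [0.6441, -0.3158, 0.2377]
tcp_rot: [[0.998, -0.064, 0.003], [-0.064, -0.998, -0.001], [0.003, 0.001, -1.0]]
ft_force: [0.5, 0.0, -0.2]
gripper_width: 0.0853
grasp_force: 0.0
roof mean [ 0.6436 -0.3132  0.0663] zmed 0.0663 rect [ 642.9 -313.2] [12.5 46. ] 85.9 73 [447. 216.]
roof mean [ 0.5735 -0.3098  0.0493] zmed 0.0494 rect [ 573.3 -310.2] [147.8  58.3] 85.7 1012 [444. 241.]
plate mean [ 0.6382 -0.314   0.0345] zmed 0.0346 rect [ 639.5 -314.9] [117.8  68.8] 86.5 754 [444. 219.]
plate mean [ 0.5181 -0.2384  0.007 ] zmed 0.0071 rect [ 518.7 -249.1] [35.6 97. ] 0.1 312 [417. 261.]
plate mean [ 0.5129 -0.3695  0.0075] zmed 0.0074 rect [ 512.  -366.4] [118.3  25.8] 86.2 286 [461. 263.]
rib mean [ 0.6441 -0.3156  0.0665] zmed 0.0665 rect [ 643.5 -315.3] [12.2 48.4] 86.5 975 [319. 220.]
plate mean [ 0.6376 -0.3149  0.0346] zmed 0.0346 rect [ 636.6 -314.8] [116.1  73.6] 86.3 9891 [319. 218.]
```

```bash
python3 -m inch '[[-40,0,-20,0],[-60,0,-20,0],[-60,-10,-20,-0.064],[-40,-10,0,0],[-10,-10,0,0],[0,0,0,0],[0,0,0,0],[0,0,0,0],[0,0,0,0],[0,0,0,0]]'; python3 - <<'E'
from h import *
p=cap("wrist","w4.png")
print(manip.read_state()["tcp_pos"])
show("choc",blobs(p,"choc",(.3,.6),(-.45,-.1),(.02,.07),50))
E
```

```text
t: 15.75
tcp_pos: [0.4369, -0.2758, 0.2933]
tcp_rot: [[1.0, -0.0, -0.0], [-0.0, -1.0, 0.0], [-0.0, -0.0, -1.0]]
ft_force: [-1.0, -0.2, -0.1]
gripper_width: 0.0852
grasp_force: 0.0
[ 0.43680807 -0.27580026  0.29337776]
choc mean [ 0.4808 -0.2966  0.0515] zmed 0.0515 rect [ 481.2 -296.8] [58.2 44.1] 11.6 3060 [345. 149.]
choc mean [ 0.4626 -0.373   0.0294] zmed 0.0295 rect [ 462.4 -373. ] [22.5 22.8] 0.5 570 [423. 166.]
choc mean [ 0.399  -0.2016  0.0516] zmed 0.0516 rect [ 398.3 -201.3] [44.6 59.1] 70.3 2670 [243. 237.]
choc mean [ 0.3813 -0.2895  0.0295] zmed 0.0295 rect [ 380.9 -289.5] [23.2 23.2] 80.0 488 [335. 247.]
```

View pics/w4.png

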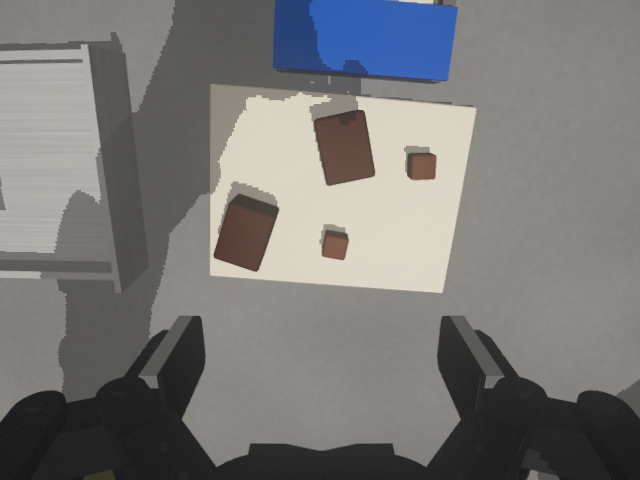

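The board holds two lumps, at (345,148) and (247,232), and two cubes, at (422,166) and (335,245), matching the detections. I'll take lump A first.

```bash
python3 -m inch '[[44.3,21,20,0],[0,0,30,-0.1],[0,0,40,-0.1],[0,0,60,0],[0,0,60,0],[0,0,33,0],[0,0,15,0],[0,0,5,0],[0,0,0,0],[0,0,0,0]]';python3 -m inch '[[0,0,0,0],[0,0,0,0],[0,0,0,0],[0,0,0,0],[0,0,0,0],[0,0,-10,0],[0,0,-40,0],[0,0,-60,0],[0,0,-60,0],[0,0,-40,0.1]]' -1 50
```

```text
t: 17.05
tcp_pos: [0.4817, -0.2972, 0.0319]
tcp_rot: [[0.98, 0.198, 0.002], [0.198, -0.98, -0.001], [0.002, 0.002, -1.0]]
ft_force: [0.9, -0.9, -0.6]
gripper_width: 0.0856
grasp_force: 0.0
t: 18.3
tcp_pos: [0.4812, -0.2968, 0.2439]
tcp_rot: [[0.995, 0.098, 0.003], [0.098, -0.995, -0.001], [0.002, 0.001, -1.0]]
ft_force: [-0.2, -1.0, -2.3]
gripper_width: 0.0452
grasp_force: 51.7
```

```bash
python3 -m inch '[[0,0,0,0.118],[0,-60,0,0],[0,-61,0,0],[0,-61,0,0],[0,-61,0,0],[0,-61,0,0],[0,-61,0,0],[0,-61,0,0],[0,-61,0,0],[0,-50,0,0]]';python3 -m inch '[[0,0,0,0],[0,0,0,0],[0,0,0,0],[0,0,0,0],[0,0,0,0],[0,0,0,0],[0,0,0,0],[0,0,0,0],[0,0,0,0],[0,0,0,0]]'
```

```text
t: 19.55
tcp_pos: [0.49, 0.2426, 0.241]
tcp_rot: [[1.0, -0.017, -0.0], [-0.017, -1.0, 0.0], [-0.0, -0.0, -1.0]]
ft_force: [1.0, -0.8, -2.1]
gripper_width: 0.0455
grasp_force: 51.9
t: 20.8
tcp_pos: [0.4907, 0.2402, 0.2406]
tcp_rot: [[1.0, -0.018, 0.0], [-0.018, -1.0, 0.0], [0.0, -0.0, -1.0]]
ft_force: [0.5, 0.1, -2.1]
gripper_width: 0.0456
grasp_force: 52.0
```

```bash
python3 -m inch '[[-6,-8,20,0],[0,0,30,0],[0,0,20,0],[0,0,7,0],[0,0,2,0],[0,0,0,0],[0,0,0,0],[0,0,0,0],[0,0,0,0],[0,0,0,0]]';python3 -m inch '[[0,0,0,0],[0,0,0,0],[0,0,0,0],[0,0,0,0],[0,0,-20,0],[0,0,-40,0],[0,0,-60,0],[0,0,0,0],[0,0,0,0],[0,0,0,0]]' 0.35; python3 - <<'E'
from h import *
p=cap("wrist","w5.png");show("choc",blobs(p,"choc",(.36,.56),(0,.35),(.12,.22),50))
p=cap("top");show("choc",blobs(p,"choc",(.3,.56),(-.45,-.1),(.02,.07),10))
E
```

```text
t: 22.05
tcp_pos: [0.4849, 0.2483, 0.1617]
tcp_rot: [[1.0, -0.018, 0.0], [-0.018, -1.0, 0.0], [0.0, -0.0, -1.0]]
ft_force: [-0.1, -0.2, -1.9]
gripper_width: 0.0451
grasp_force: 52.0
t: 23.3
tcp_pos: [0.4844, 0.2477, 0.2802]
tcp_rot: [[1.0, -0.018, -0.002], [-0.018, -1.0, -0.001], [-0.002, 0.001, -1.0]]
ft_force: [-0.3, -0.6, -0.6]
gripper_width: 0.0574
grasp_force: 0.0
choc mean [0.4865 0.2487 0.1784] zmed 0.1784 rect [485.8 248.1] [44.9 58.8] 89.3 6719 [319. 244.]
choc mean [ 0.463  -0.3729  0.0284] zmed 0.0282 rect [ 462.  -373.3] [20.1 21.8] 0.4 58 [464. 280.]
choc mean [ 0.3985 -0.2001  0.0515] zmed 0.0514 rect [ 399.  -199.8] [41.5 53.6] 70.2 275 [407. 303.]
choc mean [ 0.3817 -0.2884  0.0292] zmed 0.0293 rect [ 381.6 -289.3] [23.3 21.9] 79.8 61 [436. 309.]
```

View pics/w5.png

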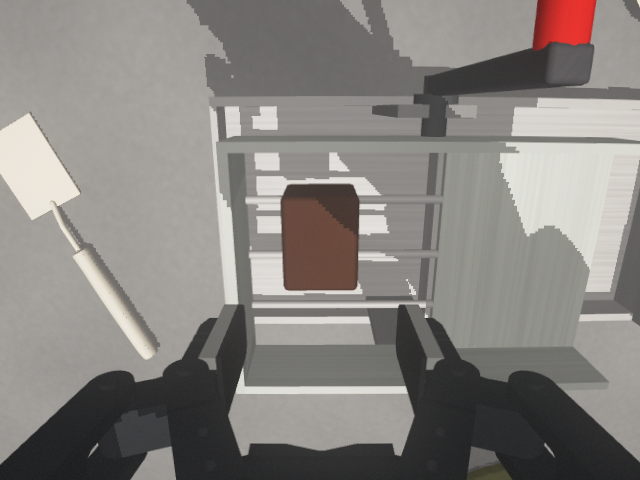

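The lump at (320,237) sits flat across two bars. Lump B is next.

```bash
python3 -m inch '[[0,50,0,0],[-5,60,0,0],[-10,60,0,0],[-10,60,0,0],[-10,60,0,0],[-12,60,0,0],[-15,60,0,0],[-14,40,0,0],[0,0,0,0],[0,0,0,0]]' 1; python3 -m inch '[[0,0,30,0.163],[0,0,40,0.163],[0,0,40,0],[0,0,0,0],[0,0,0,0],[0,0,0,0],[0,0,0,0],[0,0,0,0],[0,0,0,0],[0,0,0,0]]'; python3 - <<'E'
from h import *
R=manip.read_state();t=R["tcp_pos"];r=np.array(R["tcp_rot"])
p=cap("wrist");show("choc",blobs(p,"choc",(.3,.56),(-.45,-.1),(.02,.07),50))
print(r.T@(np.array([.3983,-.2013,.0315])-t)*1000)
E
```

```text
t: 24.65
tcp_pos: [0.4008, -0.1995, 0.2811]
tcp_rot: [[1.0, -0.018, -0.001], [-0.018, -1.0, 0.001], [-0.001, -0.001, -1.0]]
ft_force: [0.2, 0.2, -0.1]
gripper_width: 0.085
grasp_force: 0.0
t: 25.9
tcp_pos: [0.4007, -0.2003, 0.1716]
tcp_rot: [[0.941, -0.338, 0.0], [-0.338, -0.941, -0.0], [0.0, 0.0, -1.0]]
ft_force: [0.2, 0.5, 0.1]
gripper_width: 0.0856
grasp_force: 0.0
choc mean [ 0.4625 -0.3718  0.0287] zmed 0.0292 rect [ 462.2 -373.1] [23.8 24.7] 0.3 1652 [548.  48.]
choc mean [ 0.3992 -0.2014  0.0515] zmed 0.0515 rect [ 398.4 -201.7] [44.9 58.7] 70.4 5869 [324. 239.]
choc mean [ 0.3813 -0.2895  0.0294] zmed 0.0294 rect [ 380.8 -289.9] [23.3 23.5] 77.4 1092 [454. 212.]
[ -1.93936306   1.70160369 140.13503501]
```

```bash
python3 -m inch '[[-2,2,50,0],[0,0,50,0],[0,0,25,0],[0,0,12,0],[0,0,3,0],[0,0,0,0],[0,0,0,0],[0,0,0,0],[0,0,0,0],[0,0,0,0]]';python3 -m inch '[[0,0,0,0],[0,0,0,0],[0,0,0,0],[0,0,0,0],[0,0,0,0],[0,0,-10,0],[0,0,-40,0],[0,0,-60,0],[0,0,-60,-0.163],[0,0,-40,-0.163]]' -1 50;  python3 -m inch '[[10,-50,0,0],[10,-50,0,0],[10,-55,0,0],[10,-55,0,0],[10,-55,0,0],[10,-50,0,0],[10,-40,0,0],[10,-20,0,0],[0,0,0,0],[0,0,0,0]]'
```

```text
t: 27.2
tcp_pos: [0.3982, -0.2015, 0.0317]
tcp_rot: [[0.941, -0.337, 0.0], [-0.337, -0.941, -0.0], [0.0, 0.0, -1.0]]
ft_force: [0.8, 0.6, -0.0]
gripper_width: 0.0853
grasp_force: 0.0
t: 28.45
tcp_pos: [0.3982, -0.2014, 0.2448]
tcp_rot: [[1.0, -0.013, 0.002], [-0.013, -1.0, -0.002], [0.002, 0.002, -1.0]]
ft_force: [1.0, -1.0, -2.4]
gripper_width: 0.0455
grasp_force: 51.8
t: 29.7
tcp_pos: [0.4844, 0.1708, 0.2415]
tcp_rot: [[1.0, -0.019, -0.001], [-0.019, -1.0, -0.001], [-0.001, 0.001, -1.0]]
ft_force: [0.1, 0.5, -0.4]
gripper_width: 0.0456
grasp_force: 51.8
```

```bash
python3 -m inch '[[0,-5,20,0],[0,0,30,0],[0,0,20,0],[0,0,8,0],[0,0,2,0],[0,0,0,0],[0,0,0,0],[0,0,0,0],[0,0,0,0],[0,0,0,0]]';python3 -m inch '[[0,0,0,0],[0,0,0,0],[0,0,0,0],[0,0,0,0],[0,0,-20,0],[0,0,-40,0],[0,0,-60,0],[0,0,0,0],[0,0,0,0],[0,0,0,0]]' 0.32; python3 - <<'E'
from h import *
print(manip.read_state()["tcp_pos"])
p=cap("wrist");show("choc",blobs(p,"choc",(.36,.56),(0,.35),(.12,.22),50))
p=cap("top");show("choc",blobs(p,"choc",(.3,.56),(-.45,-.1),(.02,.07),10))
E
```

```text
t: 30.95
tcp_pos: [0.4851, 0.177, 0.1617]
tcp_rot: [[1.0, -0.018, 0.0], [-0.018, -1.0, 0.0], [0.0, -0.0, -1.0]]
ft_force: [-0.4, -0.2, -1.7]
gripper_width: 0.0451
grasp_force: 51.8
t: 32.2
tcp_pos: [0.4844, 0.1765, 0.2803]
tcp_rot: [[1.0, -0.018, -0.002], [-0.018, -1.0, -0.001], [-0.002, 0.001, -1.0]]
ft_force: [-0.7, -0.0, -0.3]
gripper_width: 0.0564
grasp_force: 0.0
[0.48444415 0.17653633 0.28034782]
choc mean [0.4868 0.1776 0.1785] zmed 0.1785 rect [485.3 177.2] [44.8 59.2] 89.3 6664 [319. 243.]
choc mean [0.4871 0.2475 0.1784] zmed 0.1785 rect [485.9 247.8] [45.5 59.4] 89.5 6816 [202. 245.]
choc mean [ 0.4628 -0.3724  0.0288] zmed 0.0287 rect [ 462.  -374.3] [20.1 22. ] 0.3 57 [464. 280.]
choc mean [ 0.3819 -0.2889  0.0292] zmed 0.0291 rect [ 381.7 -288.7] [20.9 21.8] 79.7 59 [436. 309.]
```

```bash
python3 -m inch '[[0,46,0,0],[-10,60,0,0],[-12,60,0,0],[-12,60,0,0],[-12,60,0,0],[-12,60,0,0],[-12,60,0,0],[-12,60,0,0],[-12,0,30,0.1],[0,0,50,0.09]]' 0.6; python3 -m inch '[[0,0,0,0],[0,0,0,0],[0,0,60,0],[0,0,60,0],[0,0,30,0],[0,0,10,0],[0,0,0,0],[0,0,0,0],[0,0,0,0],[0,0,0,0]]'
```

```text
t: 33.55
tcp_pos: [0.3821, -0.2888, 0.2011]
tcp_rot: [[0.977, -0.213, 0.002], [-0.213, -0.977, -0.002], [0.002, 0.001, -1.0]]
ft_force: [-0.2, 0.3, -0.7]
gripper_width: 0.0683
grasp_force: 0.0
t: 34.8
tcp_pos: [0.3829, -0.2875, 0.0423]
tcp_rot: [[0.978, -0.207, 0.001], [-0.207, -0.978, -0.001], [0.001, 0.001, -1.0]]
ft_force: [0.8, -0.5, -0.1]
gripper_width: 0.0684
grasp_force: 0.0
```

```bash
python3 -m inch '[[-2,2,8,0],[0,0,6,0],[0,0,0,0],[0,0,0,0],[0,0,0,0],[0,0,0,0],[0,0,0,0],[0,0,0,0],[0,0,0,0],[0,0,0,0]]';python3 -m inch '[[0,0,0,0],[0,0,0,0],[0,0,0,0],[0,0,0,0],[0,0,0,0],[0,0,0,0],[0,0,-20,0],[0,0,-60,0],[0,0,-60,-0.1],[0,0,-60,-0.09]]' -1 30;  python3 -m inch '[[0,-40,0,0],[10,-55,0,0],[10,-55,0,0],[10,-55,0,0],[10,-55,0,0],[10,-50,0,0],[10,-50,0,0],[6,-50,0,0],[0,0,0,0],[0,0,0,0]]'
```

```text
t: 36.05
tcp_pos: [0.3802, -0.2888, 0.0276]
tcp_rot: [[0.978, -0.207, -0.0], [-0.207, -0.978, 0.0], [-0.0, -0.0, -1.0]]
ft_force: [-0.2, 0.2, 0.7]
gripper_width: 0.068
grasp_force: 0.0
t: 37.3
tcp_pos: [0.3798, -0.2885, 0.2294]
tcp_rot: [[1.0, -0.015, -0.0], [-0.015, -1.0, 0.0], [-0.0, -0.0, -1.0]]
ft_force: [1.8, -0.5, -1.4]
gripper_width: 0.0232
grasp_force: 29.6
t: 38.55
tcp_pos: [0.4533, 0.1194, 0.2272]
tcp_rot: [[1.0, -0.018, -0.001], [-0.018, -1.0, -0.001], [-0.001, 0.001, -1.0]]
ft_force: [-0.1, -0.0, 0.2]
gripper_width: 0.0232
grasp_force: 29.6
```

```bash
python3 -m inch '[[-8,0,20,0],[-6,0,30,0],[0,0,15,0],[0,0,5,0],[0,0,0,0],[0,0,0,0],[0,0,0,0],[0,0,0,0],[0,0,0,0],[0,0,0,0]]';python3 -m inch '[[0,0,0,0],[0,0,0,0],[0,0,0,0],[0,0,0,0],[0,0,-20,0],[0,0,-40,0],[0,0,-60,0],[0,0,0,0],[0,0,0,0],[0,0,0,0]]' -0.1; python3 - <<'E'
from h import *
print(manip.read_state()["tcp_pos"])
p=cap("wrist");show("choc",blobs(p,"choc",(.36,.56),(0,.35),(.12,.22),50))
p=cap("top");show("choc",blobs(p,"choc",(.3,.56),(-.45,-.1),(.02,.07),10))
E
```

```text
t: 39.8
tcp_pos: [0.4397, 0.1202, 0.1576]
tcp_rot: [[1.0, -0.018, 0.0], [-0.018, -1.0, -0.0], [0.0, 0.0, -1.0]]
ft_force: [-1.0, 0.8, 0.0]
gripper_width: 0.023
grasp_force: 29.6
t: 41.05
tcp_pos: [0.439, 0.1199, 0.2764]
tcp_rot: [[1.0, -0.018, -0.002], [-0.018, -1.0, -0.001], [-0.002, 0.001, -1.0]]
ft_force: [0.3, 0.1, 0.0]
gripper_width: 0.0386
grasp_force: 0.0
[0.43903956 0.11986993 0.27644833]
choc mean [0.4869 0.177  0.1785] zmed 0.1785 rect [485.3 177.1] [45.5 59.3] 88.9 8171 [216. 169.]
choc mean [0.487  0.2455 0.1777] zmed 0.1784 rect [485.7 261.4] [74.5 59.6] 89.3 8599 [ 96. 172.]
choc mean [0.4427 0.1199 0.1556] zmed 0.1564 rect [441.2 120. ] [22.6 24.1] 88.2 1401 [321. 232.]
choc mean [ 0.4632 -0.3725  0.0291] zmed 0.0293 rect [ 463.4 -373. ] [17.3 22.9] 0.3 55 [464. 280.]
```

```bash
python3 -m inch '[[0,47,0,0],[4,56,0,0],[4,56,0,0],[4,56,0,0],[4,56,0,0],[4,56,0,0],[4,56,0,0],[4,56,0,0],[4,56,0,0],[0,0,30,0]]' 0.6; python3 -m inch '[[0,0,0,0],[0,0,50,0],[0,0,60,0],[0,0,50,0],[0,0,30,0],[0,0,0,0],[0,0,0,0],[0,0,0,0],[0,0,0,0],[0,0,0,0]]'
```

```text
t: 42.4
tcp_pos: [0.462, -0.3812, 0.2471]
tcp_rot: [[1.0, -0.025, 0.001], [-0.025, -1.0, -0.003], [0.001, 0.003, -1.0]]
ft_force: [0.3, 1.6, -1.5]
gripper_width: 0.0685
grasp_force: 0.0
t: 43.65
tcp_pos: [0.4628, -0.3755, 0.0582]
tcp_rot: [[1.0, -0.018, 0.001], [-0.018, -1.0, -0.001], [0.001, 0.001, -1.0]]
ft_force: [-0.1, -0.6, 0.5]
gripper_width: 0.068
grasp_force: 0.0
```

```bash
python3 -m inch '[[0,-3,15,0],[0,0,15,0],[0,0,0,0],[0,0,0,0],[0,0,0,0],[0,0,0,0],[0,0,0,0],[0,0,0,0],[0,0,0,0],[0,0,0,0]]';python3 -m inch '[[0,0,0,0],[0,0,0,0],[0,0,0,0],[0,0,0,0],[0,0,0,0],[0,0,0,0],[0,0,-20,0],[0,0,-60,0],[0,0,-60,0],[0,0,-60,0]]' -1 30;  python3 -m inch '[[0,-40,0,0],[-4,-60,0,0],[-4,-60,0,0],[-4,-60,0,0],[-5,-60,0,0],[-5,-60,0,0],[-5,-60,0,0],[-5,-48,0,0],[0,0,0,0],[0,0,0,0]]'
```

```text
t: 44.9
tcp_pos: [0.4627, -0.3723, 0.0276]
tcp_rot: [[1.0, -0.018, 0.0], [-0.018, -1.0, 0.0], [0.0, -0.0, -1.0]]
ft_force: [-0.1, -0.1, 0.3]
gripper_width: 0.0684
grasp_force: 0.0
t: 46.15
tcp_pos: [0.4623, -0.3721, 0.2293]
tcp_rot: [[1.0, -0.018, -0.0], [-0.018, -1.0, 0.0], [-0.0, -0.0, -1.0]]
ft_force: [1.1, -1.1, -1.3]
gripper_width: 0.0233
grasp_force: 29.8
t: 47.4
tcp_pos: [0.4387, 0.0756, 0.2274]
tcp_rot: [[1.0, -0.018, -0.0], [-0.018, -1.0, -0.001], [-0.0, 0.001, -1.0]]
ft_force: [1.0, 0.0, -0.5]
gripper_width: 0.0233
grasp_force: 29.8
```

```bash
python3 -m inch '[[0,7,20,0],[0,0,30,0],[0,0,15,0],[0,0,5,0],[0,0,0,0],[0,0,0,0],[0,0,0,0],[0,0,0,0],[0,0,0,0],[0,0,0,0]]';python3 -m inch '[[0,0,0,0],[0,0,0,0],[0,0,0,0],[0,0,0,0],[0,0,-20,0],[0,0,-40,0],[0,0,-60,0],[0,0,-30,0],[0,0,0,0],[0,0,0,0]]' -0.25; python3 - <<'E'
from h import *
print(manip.read_state()["tcp_pos"])
p=cap("top");show("choc",blobs(p,"choc",(.36,.56),(0,.35),(.12,.22),8))
show("red",blobs(p,"red",(.5,.7),(.1,.25),(.2,.3),8))
p=cap("wrist","w6.png");show("choc",blobs(p,"choc",(.36,.56),(0,.35),(.12,.22),50))
E
```

```text
t: 48.65
tcp_pos: [0.4388, 0.0693, 0.1576]
tcp_rot: [[1.0, -0.018, 0.0], [-0.018, -1.0, 0.0], [0.0, -0.0, -1.0]]
ft_force: [0.9, -0.3, 0.3]
gripper_width: 0.0233
grasp_force: 29.8
t: 49.9
tcp_pos: [0.4383, 0.069, 0.3068]
tcp_rot: [[1.0, -0.018, -0.001], [-0.018, -1.0, -0.0], [-0.001, 0.0, -1.0]]
ft_force: [-0.5, -0.0, 0.6]
gripper_width: 0.0318
grasp_force: 0.0
[0.43829059 0.0689936  0.30679497]
choc mean [0.4862 0.2466 0.1782] zmed 0.1782 rect [486.  246.9] [43.1 55.3] 87.6 380 [239. 269.]
choc mean [0.4908 0.182  0.1785] zmed 0.1784 rect [485.9 177.1] [55.2 40.7] 0.6 246 [265. 267.]
red mean [0.6045 0.1719 0.2814] zmed 0.2817 rect [605.5 172.2] [46.9 12. ] 0.1 115 [266. 216.]
choc mean [0.4863 0.1766 0.1786] zmed 0.1786 rect [485.6 177.1] [45.1 58.7] 89.0 6359 [148. 164.]
choc mean [0.4867 0.2428 0.1754] zmed 0.1784 rect [485.8 261.7] [75.5 59.4] 89.6 7551 [ 49. 166.]
choc mean [0.4403 0.0696 0.156 ] zmed 0.1565 rect [439.1  69.6] [22.5 24.1] 89.6 1118 [320. 222.]
choc mean [0.4414 0.12   0.1565] zmed 0.1565 rect [440.9 120.2] [23.2 23.9] 89.4 1045 [249. 222.]
```

View pics/w6.png

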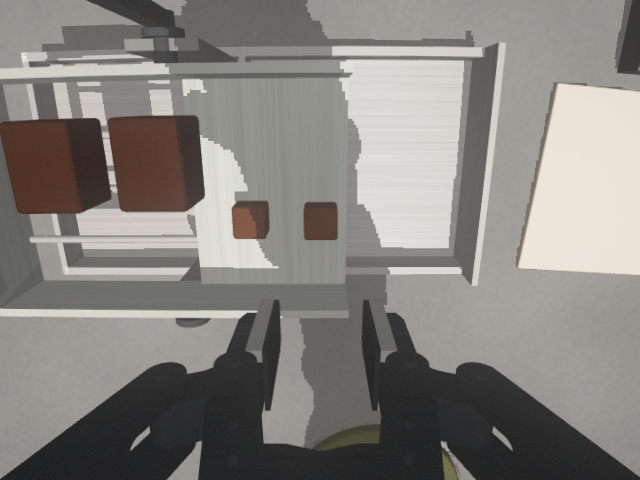

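All four pieces are on the level deck, with the cubes at (250,219) and (320,221) on the solid sheet. Next is the handle.

```bash
python3 -m inch '[[20,-10,-20,0],[30,-20,-20,0],[30,-20,0,0],[30,-20,0,0],[30,-20,0,0],[27,-16,0,0],[0,0,0,0],[0,0,0,0],[0,0,0,0],[0,0,0,0]]' 0.3; python3 - <<'E'
from h import *
print(manip.read_state()["tcp_pos"])
p=cap("wrist");show("red",blobs(p,"red",(.5,.7),(.1,.25),(.27,.3),8))
E
```

```text
t: 51.25
tcp_pos: [0.6073, 0.1716, 0.348]
tcp_rot: [[1.0, -0.019, 0.001], [-0.019, -1.0, -0.0], [0.001, 0.0, -1.0]]
ft_force: [0.0, -0.3, 0.5]
gripper_width: 0.0557
grasp_force: 0.0
[0.60728206 0.17161367 0.34802141]
red mean [0.6081 0.1724 0.2808] zmed 0.2813 rect [605.9 172.5] [14.7 49.4] 89.3 2573 [319. 268.]
```

```bash
python3 -m inch '[[0,-1,40,0],[0,0,25,0],[0,0,13,0],[0,0,0,0],[0,0,0,0],[0,0,0,0],[0,0,0,0],[0,0,0,0],[0,0,0,0],[0,0,0,0]]'; python3 -m inch '[[0,0,0,0],[0,0,0,0],[0,0,0,0],[0,0,0,0],[0,0,0,0],[0,0,0,0],[0,0,0,0],[0,0,0,0],[0,0,0,0],[0,0,0,0]]' -1 40
python3 -c "
import numpy as np
for s in (1,-1):
  th=np.arange(0,.91,.05);y=140*np.sin(th);z=140*np.cos(th);print(np.diff(y).round(1),(-np.diff(z)).round(1))"
```

```text
t: 52.55
tcp_pos: [0.6076, 0.1732, 0.2696]
tcp_rot: [[1.0, -0.018, -0.0], [-0.018, -1.0, -0.0], [-0.0, 0.0, -1.0]]
ft_force: [0.0, 0.6, -1.1]
gripper_width: 0.0559
grasp_force: 0.0
t: 53.8
tcp_pos: [0.6077, 0.173, 0.2697]
tcp_rot: [[1.0, -0.018, 0.0], [-0.018, -1.0, -0.0], [0.0, 0.0, -1.0]]
ft_force: [-1.0, -2.6, 3.3]
gripper_width: 0.0146
grasp_force: 39.2
[7.  7.  6.9 6.9 6.8 6.7 6.6 6.5 6.4 6.2 6.1 5.9 5.7 5.5 5.2 5.  4.7 4.5] [0.2 0.5 0.9 1.2 1.6 1.9 2.2 2.6 2.9 3.2 3.5 3.8 4.1 4.4 4.6 4.9 5.1 5.4]
[7.  7.  6.9 6.9 6.8 6.7 6.6 6.5 6.4 6.2 6.1 5.9 5.7 5.5 5.2 5.  4.7 4.5] [0.2 0.5 0.9 1.2 1.6 1.9 2.2 2.6 2.9 3.2 3.5 3.8 4.1 4.4 4.6 4.9 5.1 5.4]
```

Tilting to about +0.5 rad in 0.05 rad rows.

```bash
python3 -m inch '[[0,-7,0.2,0],[0,-7,0.5,0],[0,-6.9,0.9,0],[0,-6.9,1.2,0],[0,-6.8,1.6,0],[0,-6.7,1.9,0],[0,-6.6,2.2,0],[0,-6.5,2.6,0],[0,-6.4,2.9,0],[0,-6.2,3.2,0]]'; python3 -m inch '[[0,-6.1,3.5,0],[0,0,0,0],[0,-5.9,3.8,0],[0,0,0,0],[0,-5.7,4.1,0],[0,0,0,0],[0,-5.5,4.4,0],[0,0,0,0],[0,-5.2,4.6,0],[0,0,0,0]]'; python3 - <<'E'
from h import *
print(manip.read_state()["tcp_pos"])
p=cap("scene","s2.png");show("choc",blobs(p,"choc",(.35,.56),(0.,.35),(.0,.22),8))
show("red",blobs(p,"red",(.5,.7),(.1,.35),(.2,.3),8))
E
```

```text
t: 55.05
tcp_pos: [0.6092, 0.2381, 0.2523]
tcp_rot: [[1.0, -0.02, -0.0], [-0.02, -1.0, -0.003], [-0.0, 0.003, -1.0]]
ft_force: [-1.0, -7.5, 5.2]
gripper_width: 0.0145
grasp_force: 41.5
t: 56.3
tcp_pos: [0.6097, 0.268, 0.2316]
tcp_rot: [[1.0, -0.019, 0.0], [-0.019, -1.0, -0.001], [0.0, 0.001, -1.0]]
ft_force: [1.9, -5.1, -0.8]
gripper_width: 0.0145
grasp_force: 40.4
[0.60971934 0.26797811 0.23159647]
choc mean [0.4437 0.2752 0.0198] zmed 0.0206 rect [443.9 276.3] [14.4 30.8] 86.8 57 [337. 233.]
choc mean [0.4435 0.2042 0.023 ] zmed 0.0238 rect [443.8 206.5] [26.3 25.3] 73.0 95 [322. 243.]
red mean [0.5924 0.2527 0.2459] zmed 0.2413 rect [597.5 246.1] [ 7.8 45.9] 32.5 14 [381. 184.]
red mean [0.6266 0.2628 0.241 ] zmed 0.2415 rect [625.2 265.4] [13.1 19.2] 28.0 29 [394. 189.]
```

View pics/s2.png

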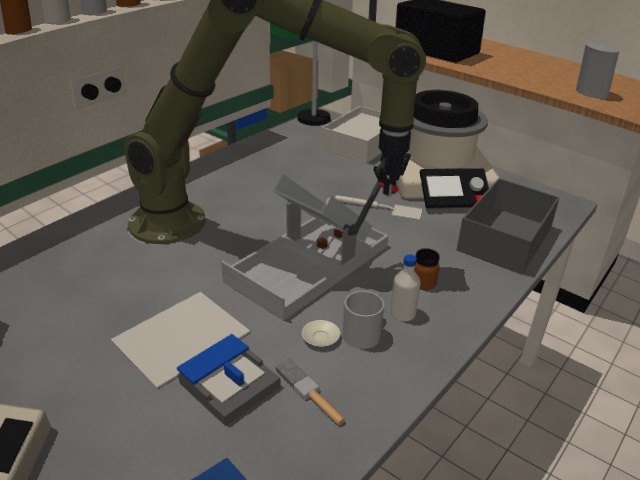

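Both cubes are in the pan, at (322,243) and (337,233). I'll check the lumps on the deck, then bring it back past level.

```bash
python3 - <<'E'
from h import *
p=cap("top","t3.png");show("choc",blobs(p,"choc",(.36,.56),(0.,.35),(.0,.22),8))
E
python3 -m inch '[[0,5.2,-4.6,0],[0,5.5,-4.4,0],[0,5.7,-4.1,0],[0,5.9,-3.8,0],[0,6.1,-3.5,0],[0,6.2,-3.2,0],[0,6.4,-2.9,0],[0,6.5,-2.6,0],[0,6.6,-2.2,0],[0,6.7,-1.9,0]]'; python3 -m inch '[[0,6.8,-1.6,0],[0,6.9,-1.2,0],[0,6.9,-0.9,0],[0,7,-0.5,0],[0,7,-0.2,0],[0,7,0.2,0],[0,7,0.5,0],[0,6.9,0.9,0],[0,6.9,1.2,0],[0,6.8,1.6,0]]'
```

```text
t: 57.65
tcp_pos: [0.6089, 0.214, 0.266]
tcp_rot: [[1.0, -0.014, 0.003], [-0.014, -1.0, 0.01], [0.003, -0.01, -1.0]]
ft_force: [6.7, 10.2, -5.7]
gripper_width: 0.0146
grasp_force: 39.0
t: 58.9
tcp_pos: [0.6079, 0.1458, 0.269]
tcp_rot: [[1.0, -0.013, 0.007], [-0.013, -1.0, 0.011], [0.007, -0.011, -1.0]]
ft_force: [-1.5, 7.2, 15.6]
gripper_width: 0.0143
grasp_force: 43.2
```

View pics/t3.png

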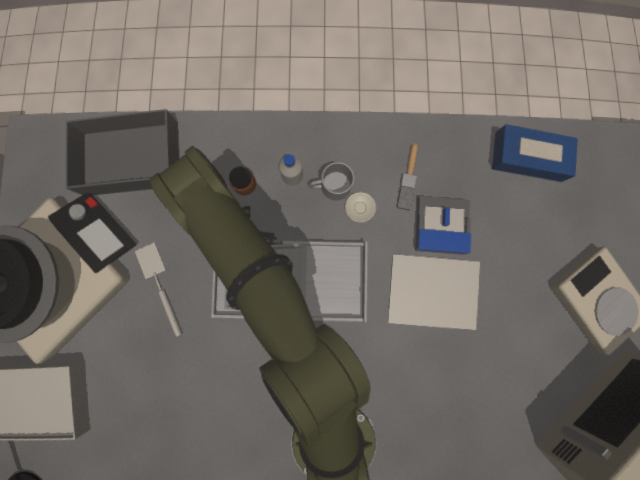

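The arm covers the deck in the top view, but nothing has fallen outside the pan or bin. Continuing toward open end down.

```bash
python3 -m inch '[[0,6.7,1.9,0],[0,6.6,2.2,0],[0,6.5,2.6,0],[0,6.4,2.9,0],[0,6.2,3.2,0],[0,0,0,0],[0,6.1,3.5,0],[0,0,0,0],[0,0,0,0],[0,0,0,0]]'; python3 -m inch '[[0,3,1.9,0],[0,0,0,0],[0,2.9,1.9,0],[0,0,0,0],[0,2.9,2,0],[0,0,0,0],[0,2.8,2.1,0],[0,0,0,0],[0,0,0,0],[0,0,0,0]]'; python3 - <<'E'
from h import *
print(manip.read_state()["tcp_pos"])
p=cap("scene","s3.png");show("choc",blobs(p,"choc",(.35,.56),(-.1,.35),(.0,.25),8))
E
```

```text
t: 60.15
tcp_pos: [0.6072, 0.1041, 0.2514]
tcp_rot: [[1.0, -0.016, 0.005], [-0.016, -1.0, 0.006], [0.005, -0.006, -1.0]]
ft_force: [-1.1, 1.6, 8.8]
gripper_width: 0.0145
grasp_force: 44.9
t: 61.4
tcp_pos: [0.6071, 0.0924, 0.2432]
tcp_rot: [[1.0, -0.016, 0.004], [-0.016, -1.0, 0.006], [0.004, -0.006, -1.0]]
ft_force: [-0.4, 2.0, 8.9]
gripper_width: 0.0144
grasp_force: 45.7
[0.607069   0.09237151 0.24324996]
choc mean [ 0.4929 -0.015   0.0443] zmed 0.0497 rect [484.9 -26.1] [ 68.  114.5] 3.1 724 [281. 280.]
```

View pics/s3.png

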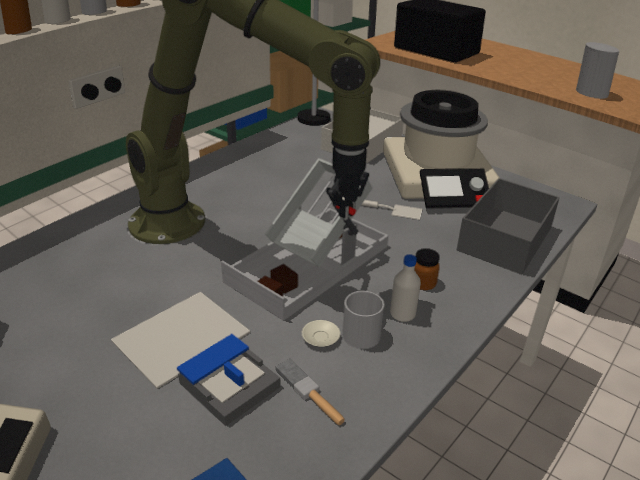

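Both lumps have slid off into the bin, at (270,287) and (284,278), clear of the deck. I'll level the deck now.

```bash
python3 -m inch '[[0,-5.7,-4.1,0],[0,-5.9,-3.8,0],[0,-6.1,-3.5,0],[0,-6.2,-3.2,0],[0,-6.4,-2.9,0],[0,-6.5,-2.6,0],[0,-6.6,-2.2,0],[0,-6.7,-1.9,0],[0,-6.8,-1.6,0],[0,-6.9,-1.2,0]]'; python3 -m inch '[[0,-6.9,-0.9,0],[0,-7,-0.5,0],[0,-7,-0.2,0],[0,0,0,0],[0,0,0,0],[0,0,0,0],[0,0,0,0],[0,0,0,0],[0,0,0,0],[0,0,0,0]]'
```

```text
t: 62.7
tcp_pos: [0.608, 0.1489, 0.2693]
tcp_rot: [[1.0, -0.022, 0.001], [-0.022, -1.0, -0.005], [0.002, 0.005, -1.0]]
ft_force: [-0.5, -11.7, 8.6]
gripper_width: 0.0149
grasp_force: 42.9
t: 63.95
tcp_pos: [0.6084, 0.172, 0.2708]
tcp_rot: [[1.0, -0.019, 0.002], [-0.019, -1.0, -0.001], [0.002, 0.001, -1.0]]
ft_force: [1.5, -6.5, 7.0]
gripper_width: 0.0147
grasp_force: 43.2
```

```bash
python3 -m inch '[[0,0,0,0],[0,0,0,0],[0,0,0,0],[0,0,0,0],[0,0,0,0],[0,0,-20,0],[0,0,-40,0],[0,0,-40,0],[0,0,0,0],[0,0,0,0]]' 0.3;  python3 -m inch '[[0,40,0,0],[0,60,0,0],[0,60,0,0],[0,60,0,0],[0,60,0,0],[0,60,0,0],[0,40,0,0],[0,0,0,0],[0,0,0,0],[0,0,0,0]]'; python3 - <<'E'
from h import *
p=cap("top","t4.png");q=cap("scene","s4.png")
for p in(p,q):
  show("choc",blobs(p,"choc",(.35,.56),(-.1,.35),(.0,.25),8))
  show("red",blobs(p,"red",(.5,.7),(.1,.25),(.2,.3),8))
  show("deck",blobs(p,"any",(.38,.545),(.0,.35),(.125,.145),300))
  show("rib",blobs(p,"blue",(.6,.7),(-.45,-.2),(.06,.08),8))
E
```

```text
t: 65.2
tcp_pos: [0.6074, 0.1731, 0.3689]
tcp_rot: [[1.0, -0.018, -0.001], [-0.018, -1.0, -0.0], [-0.001, 0.0, -1.0]]
ft_force: [-0.5, 1.2, -1.5]
gripper_width: 0.0557
grasp_force: 0.0
t: 66.45
tcp_pos: [0.6009, -0.205, 0.3693]
tcp_rot: [[1.0, -0.016, -0.0], [-0.016, -1.0, 0.001], [-0.0, -0.001, -1.0]]
ft_force: [1.4, 0.9, -1.0]
gripper_width: 0.0555
grasp_force: 0.0
choc mean [ 0.5096 -0.0396  0.0517] zmed 0.051 rect [510.7 -39.5] [ 8.6 14.1] 0.1 19 [350. 263.]
choc mean [0.482  0.0099 0.0493] zmed 0.0494 rect [482.1  10. ] [41.6 54.2] 82.2 289 [332. 273.]
choc mean [0.4424 0.2854 0.027 ] zmed 0.0271 rect [442.7 285.4] [23.4 20. ] 84.4 57 [234. 286.]
choc mean [0.4417 0.2092 0.0287] zmed 0.029 rect [441.9 211.4] [19.7 23.4] 0.5 54 [261. 287.]
red mean [0.6044 0.1716 0.2814] zmed 0.2814 rect [604.8 172.3] [44.7 11.9] 1.0 106 [266. 216.]
deck mean [0.4618 0.1261 0.1343] zmed 0.1343 rect [461.8 175.9] [250.3 155.1] 89.0 3039 [288. 279.]
rib mean [ 0.6257 -0.3116  0.066 ] zmed 0.0652 rect [ 627.1 -311.6] [14.3 11.3] 0.8 22 [446. 222.]
choc mean [0.4494 0.2752 0.018 ] zmed 0.0184 rect [447.4 276.1] [12.  20.2] 66.9 29 [339. 235.]
choc mean [0.4492 0.204  0.0176] zmed 0.0166 rect [448.6 203.1] [22.9 18.6] 50.8 39 [323. 245.]
choc mean [ 0.4932 -0.0152  0.0446] zmed 0.05 rect [488.3 -26. ] [ 68.6 122.7] 10.2 713 [281. 280.]
red mean [0.6071 0.1667 0.2787] zmed 0.2794 rect [605.2 167.4] [20.1 50.1] 87.6 106 [367. 187.]
deck mean [0.4451 0.1337 0.1364] zmed 0.1362 rect [462.6 176.4] [261.6 164.9] 89.9 1795 [306. 219.]
rib mean [ 0.6445 -0.3181  0.066 ] zmed 0.0663 rect [ 643.9 -317.6] [14.7 50.3] 86.2 145 [233. 370.]
```

View pics/t4.png

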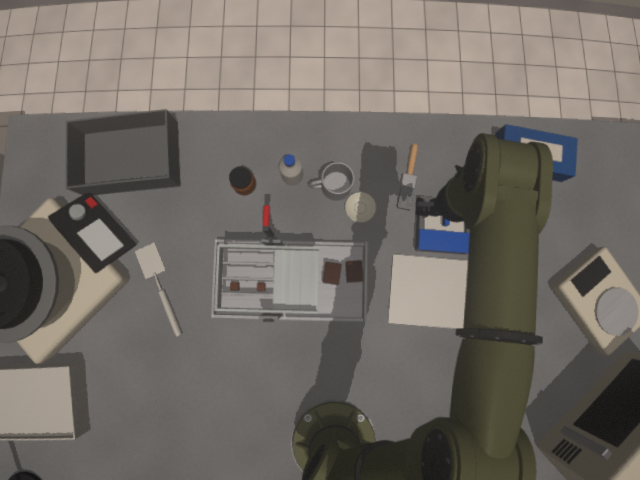

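The cubes are in the pan at (234,286) and (261,287). The lumps are in the bin at (332,273) and (354,271). The deck is level, the plate is home and the bystanders haven't moved.

```bash
python3 -c "from bench import manip;print(manip.close_job())"
```

```text
the job is handed in; nothing more can be done
None
```

The job is handed in, with no verdict returned: the plate is home in its rack, both cubes are in the pan, both lumps are in the bin, the deck is level and the other things on the bench were left alone.

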